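# Close the sample press: square the boards, tuck the cover under the leaf and hold it down

## Task

Close the sample press: lay the loose plywood board squarely on top of the matching board already in the press (leave that one where it lies) and let go of it. Then take the aluminium cover plate by its black grip bar, lay it straight over the boards with its tongue tucked about 25 mm under the edge of the thin hinged steel leaf, without lifting the leaf, and press the cover down flat so that the sprung bed sinks by half of its 8 mm travel or more. Finish while still holding the cover pressed down, and leave the marker, the tape roll and the jar alone.

Things in the scene. Friction and masses are not known exactly. Their poses are not given: they have to be found in the camera images.
- press: Sample press, fixed on the bench: grey base 260 (x) x 150 (y) x 16 mm. Origin: centre of its underside, on the bench; x runs from its open end (nearer the robot) to the end with the steel leaf, z up. Two cheeks carry the leaf: x = 50 to 125 mm, inner faces at y = +-61 mm, tops at z = 72 mm; between them, under the leaf, all is free down to the base.
- bed_top (a point): Centre of the top of the press's sprung aluminium bed, 128 (x) x 72 (y) mm: at x = -30, y = 0, z = 30 mm in the press when up; it sinks with the bed. Axes as the press. A lip across the bed's leaf end (x = 28 to 34 mm in the press) rises 8 mm above the bed. The top of two boards lying here is at z = 54 mm.
- leaf_edge (a point): Middle of the leaf's underside where the tongue enters: x = 45, y = 0, z = 62 mm in the press, axes as the press; it does not rise with the leaf. So 8 mm are free between the top of two boards and the leaf, for the cover's 4 mm. In front of this point the leaf's bent-up lip slants up towards the robot, to about x = 39 mm, 8 mm higher.
- leaf (a joint): Hinge angle of the leaf, rad: 0 = level on its stop, grows as its front edge lifts (0.1 rad = about 7 mm at the edge). The leaf is a thin steel sheet, 3 mm thick, 118 mm wide, from the edge point back to its hinge at x = 115 mm in the press; light (90 g), swings freely, falls back by its weight.
- bed (a joint): How far the bed is pushed down, m: 0 = up, 0.008 = bottomed. It moves only straight up and down. Its spring's 12 N preload carries bed, boards and cover without sinking; then 1.2 N per mm: a push of about 11 to 14 N from above brings it 4 to 6 mm down.
- lower_board: Plywood board 110 (x) x 60 (y) x 12 mm, 70 g, lying on the bed of the press, long side along the press. Origin: centre of its underside, z up.
- upper_board: Plywood board of the same size, 110 (x) x 60 (y) x 12 mm, 70 g, lying flat on the bench to one side of the press. Origin: centre of its underside, x along its long side, z up.
- cover: Aluminium cover plate, 180 mm long (x), 4 mm thick, about 140 g, lying on the bench to the other side of the press: 60 mm wide, but its last 35 mm at the +x end are a narrower tongue 44 mm wide. On its middle stands a black grip bar, 46 mm long (x), 14 mm wide (y), from 4 to 36 mm above the underside. Origin: centre of the underside of its full 180 mm length, below the middle of the bar; z up.
- tongue_tip (a point): The middle of the end edge of the cover's tongue, at its underside: 90 mm along +x from the cover's origin. Axes as the cover.
- marker: Marker pen, 114 mm long, 18 mm thick, lying on the bench beyond the press. Bystander. Origin: underside, near its middle.
- tape_roll: Roll of grey tape, 84 mm across, 24 mm high, on the bench. Bystander. Origin: centre of its underside.
- jar: Closed glass jar, 64 mm across, 85 mm high, on the bench. Bystander. Origin: centre of its underside.
Things that resemble listed ones, but are neither listed nor needed, are in the scene too. What is shaped like the upper_board but orange or purple is not meant.

How it is judged:
By the outcome, as a careful person would: the job done as asked, in the order asked, and still so for the second after the job is handed in, while the arm keeps its last pose, push and grip.
It also fails if it takes over 51 s, if anything falls off the work surface, if the arm or the gripper's body presses on something with over 40 N, if the wrist force passes 120 N, or if a joint passes its speed limit or range.

## Robot

A 7-joint arm with a two-finger parallel gripper is mounted at the origin on the work surface. World frame = base frame: x ahead of the robot, y to its left, z up, the work surface at z = 0. Lengths are in m, angles in rad, forces in N, time in s.
With the tool pointing down it reaches from about 0.4 to 0.9 m from the base axis. Payload 5.5 kg.
Tool frame: the origin (TCP) lies midway between the tips of the shut fingers; the grasp point (between the pads) lies 19 mm behind it; z points along the fingers, y is the line along which they close (so a half turn about z gives the same grasp; the last joint's range is limited). The gripper opens to 92 mm and grips with 3 to 60 N. Pads are 19 mm wide; open, the fingers measure 130 mm over their backs; the gripper's body (75 mm by 190 mm) begins 47 mm behind the grasp point.
Start: joints at [-0.893, 0.501, -0.427, 1.55, 0.221, 1.138, -0.21], TCP at [0.262, 0.595, 0.227] pointing down, gripper open.
Joint ranges: [-2.88, 2.88], [-0.31, 2.03], [-1.54, 1.56], [0.2, 2.42], [-1.41, 4.55], [0.19, 2.02], [-2.57, 2.57]. Speed limits (rad/s): [2.57, 2.57, 3.14, 3.14, 3.14, 3.14, 3.14].

## Interface

Orientations are given as a unit quaternion [x, y, z, w].
In Python, from plant import observe, optics, manip gives the robot as it stands.
- The arm moves only by the shell command python3 -m jog 'ROWS' [FORCE]. ROWS is JSON, a list of rows, each an object of numbers: "dx", "dy", "dz": the shift along the tool's x, y, z in units of 25 mm (1.0 is 25 mm); "roll": the turn about the tool's z in units of 5 degrees (1.0 is 5 degrees); "grip": the finger opening in mm, from 0 to 91.8. In form: [{"dx": .., "dy": .., "dz": .., "roll": .., "grip": ..}, ...]. A call has 1 to 10 rows; each row is the pose to reach, as a shift and turn from the pose commanded when the call began, along the tool's axes at that moment; what a row does not reach only later rows make up. A row lasts 1/12 s, in which the tool goes at most 41.7 mm and 7.16 degrees, less where a joint would pass 70% of its speed; a pose out of reach is approached as far as the arm can. A call with a gripper value outside its range is refused whole. The fingers move at their own pace and stop on an object; FORCE is the grip in N (left out, the last holds). Time passes only in rows, so rows that repeat a pose let the fingers close. It gives the time, the measured TCP pose, the force, the opening and the grip force at its end, in the units of the state.
- observe(): the state, without advancing time (a new reading comes with each control period).
- optics.snapshot(name): name is "side" or "top" or "wrist"; returns a dict with "frame" (400x640x3 uint8, red, green, blue), "range_z" (400x640 float32, m along the optical axis (not along the pixel's ray), 0 where there is no reading), "K" (3x3 intrinsics, pixels), "extrinsics" (4x4, takes a point from camera to world coordinates); the wrist camera has in their place "hand_eye" (4x4, takes a point from camera to tool coordinates, whose origin is the TCP and whose axes are the flange's). Camera axes: x right, y down, z forward; pixel columns grow to the right and rows downward; lengths in m; the calibration is good to about 2 mm. The wrist camera is an equidistant fisheye: a pixel r from the principal point sees the ray r / f radians off the axis. A picture is of the moment at which its call begins: read the wrist's pose just before it.
- manip.finish_job(): hands the job in; it is judged then, once.
The state is a dict: "clock": time; "q": joint angles; "joint_vel": joint speeds; "tau": joint torques, N m; "position": TCP position; "eef_rot": TCP orientation; "contact_force": force on the tool from outside, world axes, zero at the start; "moment": the same for the moment, N m; "grip_width": finger opening in m; "grip_force": force on a finger pad.
Only numpy, scipy, OpenCV 4.12 (cv2) and the standard library are available. Lean on these libraries where they do the work, as an engineer would, in place of code of your own. Each camera call takes 0.05 s, during which the arm holds its last target. There are 200 camera calls.

## Working session

There is one attempt and no reset: what is moved stays moved. The work goes in short steps, Python scripts to look and compute and a shell command to move; the robot and the scene stay as the last step left them, time stands still between calls to the robot, and variables do not carry over. Pictures are saved under pics/ and viewed, at most 12 in all, crops included, and the job is handed in when it is done.

```bash
ls; mkdir -p pics; python3 - <<'E'
from plant import observe, optics, manip
import cv2,numpy as np
s=observe();print(s['clock'],s['position'],s['eef_rot'],s['grip_width'])
for n in("top","side"):
    d=optics.snapshot(n);cv2.imwrite(f"pics/{n}0.png",d["frame"][:,:,::-1]);np.savez(f"{n}0.npz",**d)
    print(d["K"],d["extrinsics"])
E
```

```text
pics
0.0 [0.2617222  0.59420547 0.22566782] [ 2.05907427e-01  9.78570985e-01 -9.52525336e-04 -2.28189476e-04] 0.09145575866222459
[[447.082057     0.         311.47844188]
 [  0.         447.082057   197.16378806]
 [  0.           0.           1.        ]] [[-0.01027386 -0.99455317  0.10372287  0.40734015]
 [-0.99994502  0.01000082 -0.00315212  0.06498803]
 [ 0.00209764 -0.10374955 -0.99460124  1.29473976]
 [ 0.          0.          0.          1.        ]]
[[468.00854621   0.         319.08308584]
 [  0.         468.00854621 203.02053767]
 [  0.           0.           1.        ]] [[ 0.98212196 -0.10432438  0.1566936   0.33660382]
 [-0.18769828 -0.60613862  0.77289412 -0.84608787]
 [ 0.01434634 -0.78848741 -0.61488356  0.8011818 ]
 [ 0.          0.          0.          1.        ]]
```

View pics/top0.png

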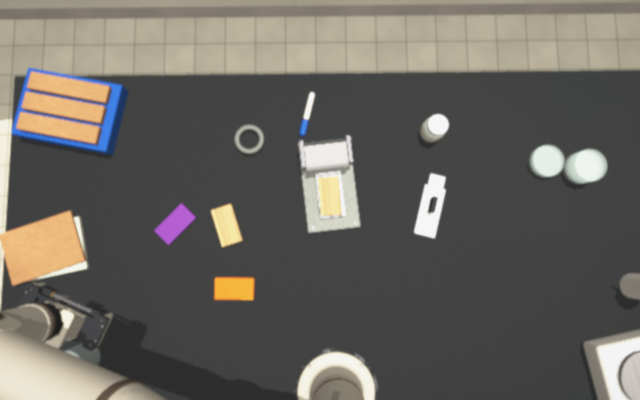

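View pics/side0.png

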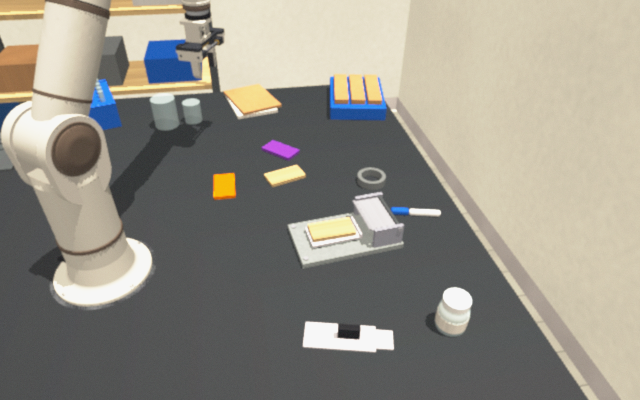

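The top picture shows the loose board at (227,225), the press at (329,185) with its board at (331,196) and leaf at (326,155), and the cover at (430,206) with its bar at (433,205). The tape is at (249,139), the marker at (308,113) and the jar at (434,128). The orange and purple boards are decoys.

```bash
cat > h.py <<'E'
import numpy as np,cv2
def cast(d,uv,z):
    uv=np.asarray(uv,float).reshape(-1,2);E=d["extrinsics"];K=d["K"]
    r=np.c_[(uv-K[[0,1],[2,2]])/K[0,0],np.ones(len(uv))]@E[:3,:3].T
    o=E[:3,3];return (o+r*((z-o[2])/r[:,2])[:,None])[:,:2]
def rect(d,mask,z,box):
    x0,y0,x1,y1=box;m=np.zeros(mask.shape,np.uint8);m[y0:y1,x0:x1]=mask[y0:y1,x0:x1]
    cs,_=cv2.findContours(m,cv2.RETR_EXTERNAL,cv2.CHAIN_APPROX_NONE)
    c=max(cs,key=cv2.contourArea)[:,0]
    p=cast(d,c,z)
    (cx,cy),(w,h),a=cv2.minAreaRect((p*1000).astype(np.float32))
    if w<h:w,h,a=h,w,a+90
    a=(a+90)%180-90
    # area moments centre too (filled mask pixels)
    mm=np.zeros_like(m);cv2.drawContours(mm,[c.reshape(-1,1,2)],-1,1,-1)
    q=cast(d,np.argwhere(mm)[:,::-1],z)*1000
    cen=q.mean(0);w_,v=np.linalg.eigh(np.cov(q.T));v=v[:,1]
    pa=(np.degrees(np.arctan2(v[1],v[0]))+90)%180-90
    return dict(rect=np.round([cx,cy,w,h,a],1),cen=np.round(cen,1),pa=round(pa,1),n=len(q),sd=np.round(np.sqrt(12*w_),1))
E
python3 - <<'E'
from h import *
d=dict(np.load("top0.npz"));f=d["frame"];hsv=cv2.cvtColor(f,cv2.COLOR_RGB2HSV)
for p in[(227,225),(331,196),(322,196),(430,225),(433,205),(345,220),(326,155),(310,185),(270,200)]:print(p,hsv[p[1],p[0]],round(float(d["range_z"][p[1],p[0]]),4))
wood=((hsv[...,1]>60)&(hsv[...,2]>120)).astype(np.uint8)
print("upper",rect(d,wood,.012,(200,195,255,255)))
print("lower",rect(d,wood,.042,(305,165,355,228)))
br=(hsv[...,2]>90).astype(np.uint8)
print("press",rect(d,br,.016,(290,120,370,240)))
print("cover",rect(d,br,.004,(400,165,460,245)))
big=cv2.resize(f[120:250,195:460],None,fx=3,fy=3,interpolation=cv2.INTER_CUBIC);cv2.imwrite("pics/crop.png",big[:,:,::-1])
E
```

```text
(227, 225) [ 24  83 245] 1.2822
(331, 196) [ 25  80 246] 1.2598
(322, 196) [ 24  83 245] 1.2598
(430, 225) [  0   0 246] 1.2901
(433, 205) [ 0 10 78] 1.265
(345, 220) [ 32  17 215] 1.2812
(326, 155) [ 12   5 240] 1.2492
(310, 185) [ 34  19 206] 1.2905
(270, 200) [30  4 68] 1.3023
upper {'rect': array([464.2, 306.5, 115.9,  65.6,  17.7]), 'cen': array([463.8, 306.4]), 'pa': np.float64(17.5), 'n': 929, 'sd': array([ 65.4, 116. ])}
lower {'rect': array([540.8,  10.2, 107.5,  57.3,   1.8]), 'cen': array([541. ,  10.4]), 'pa': np.float64(4.1), 'n': 734, 'sd': array([ 55.7, 105.4])}
press {'rect': array([581.6,  10. , 275.1, 159.5,   5.8]), 'cen': array([576.3,  10.5]), 'pa': np.float64(5.1), 'n': 4941, 'sd': array([156.7, 266.8])}
cover {'rect': array([ 516.5, -284.8,  190.4,   69.8,  -14.9]), 'cen': array([ 512.5, -283.7]), 'pa': np.float64(-14.9), 'n': 1502, 'sd': array([ 67.5, 184.7])}
```

View pics/crop.png

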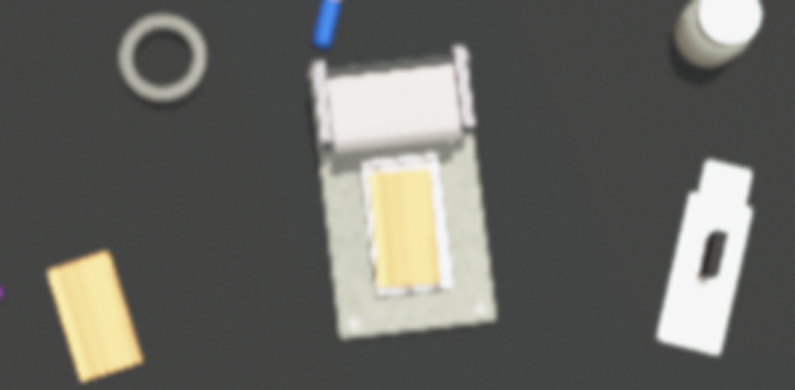

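The crop confirms the layout: board (95,316), press board (405,228), cover with tongue toward the leaf end (705,260). I'll move over the loose board and look with the wrist camera.

```bash
python3 -m jog '[{"dx":-12,"dy":-7.3,"dz":1,"roll":-8.3,"grip":91},{"dx":-12,"dy":-7.3,"dz":1,"roll":-8.3,"grip":91},{"dx":-12,"dy":-7.3,"dz":1,"roll":-8.3,"grip":91},{"dx":-12,"dy":-7.3,"dz":1,"roll":-8.3,"grip":91},{"dx":-12,"dy":-7.3,"dz":1,"roll":-8.3,"grip":91},{"dx":-12,"dy":-7.3,"dz":1,"roll":-8.3,"grip":91},{"dx":-12,"dy":-7.3,"dz":1,"roll":-8.3,"grip":91},{"dx":-12,"dy":-7.3,"dz":1,"roll":-8.3,"grip":91},{"dx":-12,"dy":-7.3,"dz":1,"roll":-8.3,"grip":91},{"dx":-12,"dy":-7.3,"dz":1,"roll":-8.3,"grip":91}]'
cat >> h.py <<'E'
from scipy.spatial.transform import Rotation as R
def wcast(d,s,uv,z):
    uv=np.asarray(uv,float).reshape(-1,2);K=d["K"]
    v=(uv-K[[0,1],[2,2]])/K[0,0];th=np.hypot(*v.T)
    r=np.c_[v*np.sinc(th/np.pi)[:,None]*0+v*(np.sin(th)/np.maximum(th,1e-9))[:,None],np.cos(th)]
    Rw=R.from_quat(s["eef_rot"]).as_matrix();H=d["hand_eye"]
    o=Rw@H[:3,3]+s["position"];r=r@(Rw@H[:3,:3]).T
    return (o+r*((z-o[2])/r[:,2])[:,None])[:,:2]
def axes(s):
    M=R.from_quat(s["eef_rot"]).as_matrix();return np.degrees(np.arctan2(M[1,1],M[0,1])),M
def delta(s,world,yaw=None):
    "world shift (m) -> tool units; yaw = wanted tool y yaw"
    a,M=axes(s);u=M.T@np.asarray(world)/.025
    return np.round(u,2),None if yaw is None else round((a-yaw)/5,2)
E
python3 - <<'E'
from plant import observe, optics
from h import *
s=observe();d=optics.snapshot("wrist");cv2.imwrite("pics/w1.png",d["frame"][:,:,::-1]);np.savez("w1.npz",**d,position=s["position"],eef_rot=s["eef_rot"])
print(axes(s)[0],s["position"],d["K"],d["hand_eye"].round(3))
E
```

```text
clock: 0.93
position: [0.467, 0.2996, 0.2005]
eef_rot: [-0.149, 0.989, -0.002, -0.0]
contact_force: [-0.2, 0.1, -0.5]
grip_width: 0.0907
grip_force: 0.0
107.15025400963096 [0.46695809 0.29961701 0.20050443] [[309.70691629   0.         315.47262834]
 [  0.         309.70691629 198.17936027]
 [  0.           0.           1.        ]] [[-0.    -0.96  -0.28   0.075]
 [ 1.    -0.001  0.001  0.   ]
 [-0.001 -0.28   0.96  -0.158]
 [ 0.     0.     0.     1.   ]]
```

View pics/w1.png

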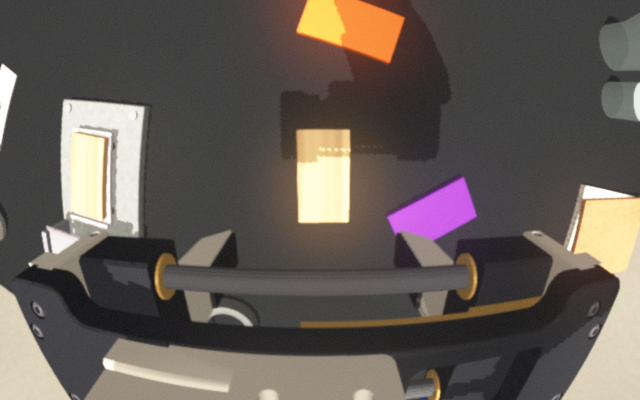

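The wrist view shows the loose board at (324,176), upright between the fingers, and the press at (100,165) on the left.

```bash
cat >> h.py <<'E'
def wrect(d,s,mask,z,box):
    x0,y0,x1,y1=box;m=np.zeros(mask.shape,np.uint8);m[y0:y1,x0:x1]=mask[y0:y1,x0:x1]
    cs,_=cv2.findContours(m,cv2.RETR_EXTERNAL,cv2.CHAIN_APPROX_NONE)
    c=max(cs,key=cv2.contourArea);p=wcast(d,s,c[:,0],z)*1000
    (cx,cy),(w,h),a=cv2.minAreaRect(p.astype(np.float32))
    if w<h:w,h,a=h,w,a+90
    return np.round([cx,cy,w,h,(a+90)%180-90],1)
E
python3 - <<'E'
from plant import observe
from h import *
d=dict(np.load("w1.npz"));s=observe();hsv=cv2.cvtColor(d["frame"],cv2.COLOR_RGB2HSV)
wood=((hsv[...,1]>50)&(hsv[...,2]>110)).astype(np.uint8)
r=wrect(d,s,wood,.012,(280,100,370,240));print(r)
print("lower",wrect(d,s,wood,.042,(60,110,125,235)))
br=(hsv[...,2]>90).astype(np.uint8)
t=np.r_[r[:2]/1000,.004]
print(delta(s,t-s["position"],r[4]+90))
t=dict(np.load("top0.npz"));hs=cv2.cvtColor(t["frame"],cv2.COLOR_RGB2HSV);w=((hs[...,1]>60)&(hs[...,2]>120)).astype(np.uint8)
sd=dict(np.load("side0.npz"));hs=cv2.cvtColor(sd["frame"],cv2.COLOR_RGB2HSV);w=((hs[...,1]>60)&(hs[...,2]>120)).astype(np.uint8)
print("side upper",rect(sd,w,.012,(255,160,312,192)))
print("side lower",rect(sd,w,.042,(300,212,365,246)))
E
```

```text
[466.4 320.6 125.3  89.4  17.7]
lower [540.7  20.7 112.5  65.5   4.5]
(array([-0.28,  0.66,  7.87]), np.float64(-0.07))
side upper {'rect': array([463.5, 296.8, 118. ,  79.4,  18.2]), 'cen': array([462.7, 296.2]), 'pa': np.float64(21.1), 'n': 595, 'sd': array([ 78.4, 116.3])}
side lower {'rect': array([540.9,   1.7, 112.4,  68.2,   4.8]), 'cen': array([539.8,  -1.1]), 'pa': np.float64(7.3), 'n': 757, 'sd': array([ 63.5, 110.4])}
```

```bash
python3 - <<'E'
from plant import observe
from h import *
d=dict(np.load("w1.npz"));s=observe();f=d["frame"].astype(int)
print([tuple(f[176,c]) for c in (280,290,294,296,298,300,320,346,348,350,352,354,358,366)])
print(np.round(wcast(d,s,[[297,176],[350,176],[323.5,129],[323.5,222.5]],.012)*1000,1))
hsv=cv2.cvtColor(d["frame"],cv2.COLOR_RGB2HSV)
wood=((hsv[...,1]>50)&(hsv[...,2]>170)).astype(np.uint8)
print(wrect(d,s,wood,.012,(280,100,370,240)))
E
```

```text
[(np.int64(95), np.int64(82), np.int64(71)), (np.int64(107), np.int64(87), np.int64(73)), (np.int64(112), np.int64(95), np.int64(77)), (np.int64(160), np.int64(132), np.int64(99)), (np.int64(254), np.int64(244), np.int64(191)), (np.int64(255), np.int64(248), np.int64(197)), (np.int64(255), np.int64(253), np.int64(220)), (np.int64(255), np.int64(254), np.int64(229)), (np.int64(255), np.int64(251), np.int64(211)), (np.int64(148), np.int64(120), np.int64(90)), (np.int64(117), np.int64(95), np.int64(76)), (np.int64(118), np.int64(96), np.int64(77)), (np.int64(112), np.int64(91), np.int64(76)), (np.int64(108), np.int64(89), np.int64(74))]
[[470.1 282.7]
 [451.9 340.7]
 [409.9 295.5]
 [515.1 329. ]]
[462.5 311.7 110.3  61.4  17.9]
```

```bash
python3 -m jog '[{"dz":1,"grip":91},{"dz":2,"grip":91},{"dz":2,"grip":91},{"dz":2,"grip":91}]'; cat > look.py <<'E'
from plant import observe,optics
from h import *
s=observe();d=optics.snapshot("wrist");s2=observe();print(s["clock"],s["position"].round(4) if hasattr(s["position"],'round') else s["position"],s2["position"],round(axes(s)[0],2),np.abs(s["joint_vel"]).max())
E
python3 - <<'E'
from look import *
np.savez("w2.npz",**d)
hsv=cv2.cvtColor(d["frame"],cv2.COLOR_RGB2HSV)
wood=((hsv[...,1]>50)&(hsv[...,2]>170)).astype(np.uint8)
r=wrect(d,s,wood,.012,(250,50,390,260));print(r)
print(delta(s,np.r_[r[:2]/1000,.004]-s["position"],r[4]+90))
f=d["frame"].astype(int);print(f[150,240:400:8,1])
E
```

```text
0.9833 [0.4649 0.3031 0.2009] [0.46327588 0.30582899 0.20127555] 107.34 0.06491766483589628
[464.7 308.  110.1  61.8  17.3]
(array([-0.06,  0.2 ,  7.88]), np.float64(0.01))
[ 68  69  71  74  77  65  67 182 200 202 214 222 239 215  72  66  62  59
  56  51]schema error: expected keys dx, dy, dz, roll, grip
```

```bash
python3 -m jog '[{"dx":0,"dy":0,"dz":2,"roll":0,"grip":91},{"dx":0,"dy":0,"dz":4,"roll":0,"grip":91},{"dx":0,"dy":0,"dz":4,"roll":0,"grip":91},{"dx":0,"dy":0,"dz":4,"roll":0,"grip":91},{"dx":0,"dy":0,"dz":4,"roll":0,"grip":91},{"dx":0,"dy":0,"dz":4,"roll":0,"grip":91},{"dx":0,"dy":0,"dz":4,"roll":0,"grip":91}]'; 
python3 - <<'E'
from look import *
np.savez("w2.npz",**d)
hsv=cv2.cvtColor(d["frame"],cv2.COLOR_RGB2HSV)
wood=((hsv[...,1]>50)&(hsv[...,2]>170)).astype(np.uint8)
r=wrect(d,s2,wood,.012,(200,50,440,330));print(r)
print(delta(s2,np.r_[r[:2]/1000,.004]-s2["position"],r[4]+90))
E
```

```text
clock: 1.62
position: [0.4638, 0.3088, 0.1037]
eef_rot: [-0.155, 0.988, 0.001, 0.002]
contact_force: [0.2, -0.3, 0.4]
grip_width: 0.0912
grip_force: 0.0
1.6167 [0.4638 0.3088 0.1037] [0.46395089 0.30850575 0.1037485 ] 107.81 0.008595032163665908
[465.2 307.3 110.7  61.2  17.8]
(array([-0.02, -0.07,  3.99]), np.float64(-0.0))
```

```bash
python3 -m jog '[{"dx":0,"dy":-0.05,"dz":1.5,"roll":0,"grip":91},{"dx":0,"dy":-0.05,"dz":3,"roll":0,"grip":91},{"dx":0,"dy":-0.05,"dz":3.95,"roll":0,"grip":91},{"dx":0,"dy":-0.05,"dz":3.95,"roll":0,"grip":91},{"dx":0,"dy":-0.05,"dz":3.95,"roll":0,"grip":91},{"dx":0,"dy":-0.05,"dz":3.95,"roll":0,"grip":56},{"dx":0,"dy":-0.05,"dz":3.95,"roll":0,"grip":56},{"dx":0,"dy":-0.05,"dz":3.95,"roll":0,"grip":56},{"dx":0,"dy":-0.05,"dz":3.95,"roll":0,"grip":56},{"dx":0,"dy":-0.05,"dz":3.95,"roll":0,"grip":56}]' 25;  python3 -m jog '[{"dx":0,"dy":0,"dz":0,"roll":0,"grip":56},{"dx":0,"dy":0,"dz":0,"roll":0,"grip":56}]' 25
```

```text
clock: 2.5
position: [0.4636, 0.3059, 0.0035]
eef_rot: [-0.154, 0.988, 0.0, 0.0]
contact_force: [-0.2, 0.6, 0.1]
grip_width: 0.0624
grip_force: 0.0
clock: 2.67
position: [0.4635, 0.3059, 0.0034]
eef_rot: [-0.154, 0.988, 0.0, 0.0]
contact_force: [-0.1, -0.6, 4.4]
grip_width: 0.0596
grip_force: 25.0
```

```bash
python3 - <<'E'
from plant import observe
from h import *
s=observe();print(delta(s,[.54-s["position"][0],.14-s["position"][1],.14],95))
E
```

```text
(array([-0.9 , -7.25, -5.6 ]), np.float64(2.55))
```

```bash
python3 -m jog '[{"dx":0,"dy":0,"dz":-1,"roll":0,"grip":56},{"dx":0,"dy":0,"dz":-2.5,"roll":0,"grip":56},{"dx":-0.5,"dy":-1.5,"dz":-4,"roll":1,"grip":56},{"dx":-0.9,"dy":-3,"dz":-5.6,"roll":2,"grip":56},{"dx":-0.9,"dy":-4.5,"dz":-5.6,"roll":2.55,"grip":56},{"dx":-0.9,"dy":-6,"dz":-5.6,"roll":2.55,"grip":56},{"dx":-0.9,"dy":-7.25,"dz":-5.6,"roll":2.55,"grip":56},{"dx":-0.9,"dy":-7.25,"dz":-5.6,"roll":2.55,"grip":56},{"dx":-0.9,"dy":-7.25,"dz":-5.6,"roll":2.55,"grip":56},{"dx":-0.9,"dy":-7.25,"dz":-5.6,"roll":2.55,"grip":56}]' 25;  python3 -m jog '[{"dx":0,"dy":0,"dz":0,"roll":0,"grip":56},{"dx":0,"dy":0,"dz":0,"roll":0,"grip":56},{"dx":0,"dy":0,"dz":0,"roll":0,"grip":56}]' 25
python3 - <<'E'
from look import *
np.savez("w3.npz",**d,position=s2["position"],eef_rot=s2["eef_rot"])
cv2.imwrite("pics/w3.png",d["frame"][:,:,::-1])
t=optics.snapshot("top");np.savez("top3.npz",**t)
E
```

```text
clock: 3.5
position: [0.5396, 0.1397, 0.1427]
eef_rot: [-0.043, 0.999, 0.0, -0.0]
contact_force: [0.1, 1.3, -0.8]
grip_width: 0.0597
grip_force: 25.0
clock: 3.75
position: [0.5393, 0.1417, 0.1427]
eef_rot: [-0.045, 0.999, 0.0, -0.0]
contact_force: [-0.4, -0.3, -0.3]
grip_width: 0.0594
grip_force: 25.0
3.75 [0.5393 0.1417 0.1427] [0.53941117 0.14147935 0.14280266] 95.15 0.004099479088241688
```

View pics/w3.png

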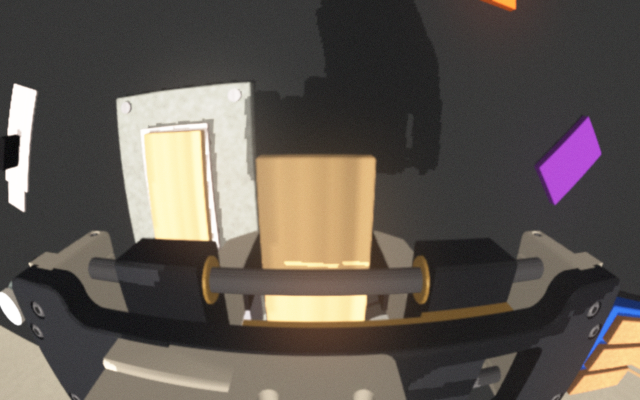

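The held board's front edge is at row 156 (cols 258–375). The lower board's front corners are near (146,131) and (207,129), and the base's front corners near (117,98) and (254,83).

```bash
cat > edges.py <<'E'
from h import *
def cross(g,line,rising,thr):
    "sub-pixel crossing in a 1-D profile"
    for i in range(len(line)-1):
        a,b=line[i],line[i+1]
        if (a<thr<=b) if rising else (a>=thr>b): return i+(thr-a)/(b-a)
    return np.nan
def fit(p):
    p=p[~np.isnan(p).any(1)]
    for _ in range(3):
        vx,vy,x,y=cv2.fitLine(p.astype(np.float32),cv2.DIST_HUBER,0,.01,.01).ravel()
        r=np.abs((p[:,0]-x)*vy-(p[:,1]-y)*vx);p=p[r<max(1.5,2*np.median(r))]
    return np.array([x,y]),(np.degrees(np.arctan2(vy,vx))+45)%180-45,len(p),r.max()
E
python3 - <<'E'
from edges import *
d=dict(np.load("w3.npz"));s=d;f=d["frame"];hsv=cv2.cvtColor(f,cv2.COLOR_RGB2HSV).astype(float)
g=f.astype(float).mean(2);S=hsv[...,1]
W=lambda uv,z:wcast(d,s,uv,z)*1000
print("S row180",S[180,128:226:3].astype(int));print("S col178",S[115:145:2,178].astype(int));print("g row",g[180,112:130].astype(int),g[180,240:262].astype(int))
thr=45
L=fit(W([[130+cross(0,S[r,130:180],1,thr),r] for r in range(140,230)],.042))
Rr=fit(W([[180+cross(0,S[r,180:225],0,thr),r] for r in range(140,230)],.042))
F=fit(W([[c,115+cross(0,S[115:150,c],1,thr)] for c in range(152,203)],.042))
print("lower L,R,F",L,Rr,F)
bF=fit(W([[c,60+cross(0,g[60:120,c],1,110)] for c in range(128,226)],.016));bR=fit(W([[235+cross(0,g[r,235:262],0,110),r] for r in range(95,150)],.016));bL=fit(W([[100+cross(0,g[r,100:140],1,110),r] for r in range(110,190)],.016))
print("base F,R,L",bF,bR,bL)
z=s["position"][2]+.0086
H=fit(W([[c,140+cross(0,g[140:175,c],1,90)] for c in range(265,370)],z))
a,M=axes(s)
print("held F",H,"TCP->edge along toolx",(H[0]-s["position"][:2]*1000)@M[:2,0])
hl=fit(W([[245+cross(0,g[r,245:280],1,95),r] for r in range(165,225)],z));hr=fit(W([[350+cross(0,S[r,350:395],0,60),r] for r in range(165,225)],z))
print("held L,R",hl,hr,"tool y",(hl[0]-s["position"][:2]*1000)@M[:2,1],(hr[0]-s["position"][:2]*1000)@M[:2,1],a)
E
```

```text
S row180 [ 13  13  16  13  16  16  10  74  65  56  51  56  52  47  50  58  63  62
  55  64  68  74  54  40  39 105  64   2  48  41  22  18  20]
S col178 [12 16 16 21 27 12  3 23 81 62 56 58 58 58 58]
g row [ 57  59  59  57  61  59  55  60  61  59  63  93 165 210 223 225 226 226] [221 220 219 218 216 213 212 215 215 214 206 191 183 163 131 108 123 144
 152 154 158 157]
lower L,R,F (array([540.3165  , -18.293282], dtype=float32), np.float32(3.3797646), 90, np.float64(0.5193445469049648)) (array([529.4311 ,  32.82113], dtype=float32), np.float32(4.7600746), 90, np.float64(0.5622376284941919)) (array([487.5825  ,  11.890193], dtype=float32), np.float32(94.16434), 51, np.float64(0.22469784578649232))
base F,R,L (array([449.19644 ,  -6.595756], dtype=float32), np.float32(96.06331), 98, np.float64(0.36313557900764315)) (array([484.56378,  77.58585], dtype=float32), np.float32(6.377838), 55, np.float64(0.6735900325229118)) (array([510.96643, -70.15134], dtype=float32), np.float32(5.982483), 80, np.float64(0.28440768900243785))
held F (array([485.48785, 137.7567 ], dtype=float32), np.float32(94.77411), 105, np.float64(0.22307149856111574)) TCP->edge along toolx 54.04026914947858Traceback (most recent call last):
  File "<stdin>", line 17, in <module>
  File "edges.py", line 11, in fit
    vx,vy,x,y=cv2.fitLine(p.astype(np.float32),cv2.DIST_HUBER,0,.01,.01).ravel()
              ~~~~~~~~~~~^^^^^^^^^^^^^^^^^^^^^^^^^^^^^^^^^^^^^^^^^^^^^^^
cv2.error: OpenCV(4.12.0) /io/opencv/modules/imgproc/src/linefit.cpp:50: error: (-215:Assertion failed) count > 0 in function 'fitLine2D_wods'
```

```bash
python3 - <<'E'
from edges import *
d=dict(np.load("w3.npz"));s=d;f=d["frame"];hsv=cv2.cvtColor(f,cv2.COLOR_RGB2HSV).astype(float)
S=hsv[...,1];W=lambda uv,z:wcast(d,s,uv,z)*1000
for r in(145,180,220):print(r,S[r,140:156].astype(int),S[r,196:220].astype(int),f[r,196:220,2])
B=f[...,2].astype(float)
t=dict(np.load("top3.npz"));tS=cv2.cvtColor(t["frame"],cv2.COLOR_RGB2HSV).astype(float)[...,1]
print("top S row196",tS[196,312:352].astype(int));print("col 331",tS[165:225,331].astype(int))
for z,nm in((.042,'x'),):
    l=fit(cast(t,[[312+cross(0,tS[r,312:335],1,40),r] for r in range(182,214)],z)*1000);rr=fit(cast(t,[[351-cross(0,tS[r,351:326:-1],1,40),r] for r in range(182,214)],z)*1000)
    fr=fit(cast(t,[[c,226-cross(0,tS[226:200:-1,c],1,40)] for c in range(325,341)],z)*1000);bk=fit(cast(t,[[c,163+cross(0,tS[163:190,c],1,40)] for c in range(323,337)],z)*1000)
    print(l,rr,fr,bk)
E
```

```text
145 [14  9  3  1 20 66 75 73 68 70 66 61 57 53 53 51] [ 38  38  37  47  73 108 110 107  79  25   4   5  19  37  40  35  31  30
  29  17  14  15  14  18] [217 217 218 207 179 124  94  89 120 207 248 247 216 149 128 139 143 151
 173 213 219 219 219 216]
180 [16 13 14 16 16 11 10 24 59 74 72 71 65 68 59 56] [ 44  40  41  39  39  46  70 105 114 107  64  15   3   2   5  29  48  44
  41  41  38  30  22  19] [211 215 214 216 216 209 184 135  97  94 147 229 250 252 247 195 134 131
 137 137 150 182 207 213]
220 [17 20 17 18 17 19 16 15 16 13 12 23 50 71 77 69] [ 72  64  55  47  44  43  40  39  44  58  94 112 111  95  55  15   2   1
   2  15  39  43  36  36] [182 190 199 208 211 212 215 216 211 196 153 107  87 102 156 229 252 254
 252 226 149 124 133 132]
top S row196 [ 7  4  8  9  3 10 53 91 83 77 85 94 95 92 89 89 90 90 85 81 81 81 82 81
 81 81 83 70 23  2  0  3 13 18 18 19 19 18 18 18]
col 331 [13 15 13 14 15 12  8  1  0  1  7 27 63 79 81 81 81 81 81 80 81 81 82 81
 82 82 81 82 80 80 82 81 81 81 82 82 83 83 84 84 84 85 84 86 85 86 85 86
 89 85 60 32 17 16 17 17 19 19 18 18]
(array([545.7084,  43.5543], dtype=float32), np.float32(5.2342567), 21, np.float64(1.216653191458155)) (array([534.5972  , -18.975657], dtype=float32), np.float32(4.392071), 32, np.float64(0.4963902661972639)) (array([486.96262  ,   3.6773093], dtype=float32), np.float32(92.848175), 15, np.float64(1.4222681807371553)) (array([596.0978  ,   9.113115], dtype=float32), np.float32(93.24048), 14, np.float64(0.4364647467707813))
```

```bash
python3 - <<'E'
from edges import *
d=dict(np.load("w3.npz"));s=d;f=d["frame"];S=cv2.cvtColor(f,cv2.COLOR_RGB2HSV).astype(float)[...,1]
W=lambda uv,z:wcast(d,s,uv,z)*1000
def c(r):
    c0=int(199+(r-145)*.078)-3
    return c0+cross(0,S[r,c0:c0+12],1,58)
print(fit(W([[c(r),r] for r in range(142,215)],.042)))
# tool yaw vs held-board front edge
E
```

```text
(array([529.79376 ,  38.572193], dtype=float32), np.float32(4.161808), 73, np.float64(0.213476157028184))
```

```bash
python3 - <<'E'
from plant import observe
from h import *
s=observe();print(s["position"],delta(s,np.array([.541,.0113,.060])-s["position"],94.4))
E
```

```text
[0.53953189 0.1411658  0.14281487] (array([ 0.4 , -5.18,  3.31]), np.float64(0.14))
```

```bash
python3 -m jog '[{"dx":0.1,"dy":-1.3,"dz":0,"roll":0.14,"grip":56},{"dx":0.4,"dy":-2.6,"dz":0,"roll":0.14,"grip":56},{"dx":0.4,"dy":-3.9,"dz":0,"roll":0.14,"grip":56},{"dx":0.4,"dy":-5.18,"dz":0,"roll":0.14,"grip":56},{"dx":0.4,"dy":-5.18,"dz":1,"roll":0.14,"grip":56},{"dx":0.4,"dy":-5.18,"dz":2,"roll":0.14,"grip":56},{"dx":0.4,"dy":-5.18,"dz":3.3,"roll":0.14,"grip":56},{"dx":0.4,"dy":-5.18,"dz":3.3,"roll":0.14,"grip":56},{"dx":0.4,"dy":-5.18,"dz":3.3,"roll":0.14,"grip":56},{"dx":0.4,"dy":-5.18,"dz":3.3,"roll":0.14,"grip":56}]' 25;  python3 -m jog '[{"dx":0,"dy":0,"dz":0,"roll":0,"grip":56},{"dx":0,"dy":0,"dz":0,"roll":0,"grip":56},{"dx":0,"dy":0,"dz":0,"roll":0,"grip":56}]' 25
python3 - <<'E'
from plant import observe
from h import *
s=observe();print(s["position"],delta(s,np.array([.541,.0113,.046])-s["position"],94.4))
E
```

```text
clock: 4.68
position: [0.542, 0.0109, 0.0615]
eef_rot: [-0.038, 0.999, 0.0, 0.0]
contact_force: [0.8, 0.5, 0.3]
grip_width: 0.0597
grip_force: 25.0
clock: 4.93
position: [0.5424, 0.0103, 0.062]
eef_rot: [-0.037, 0.999, -0.0, 0.001]
contact_force: [0.3, -1.0, -1.9]
grip_width: 0.0595
grip_force: 25.0
[0.54244825 0.01026945 0.06203484] (array([0.06, 0.05, 0.64]), np.float64(-0.02))
```

```bash
python3 -m jog '[{"dx":0.05,"dy":0.04,"dz":0.2,"roll":0,"grip":56},{"dx":0.05,"dy":0.04,"dz":0.4,"roll":0,"grip":56},{"dx":0.05,"dy":0.04,"dz":0.5,"roll":0,"grip":56},{"dx":0.05,"dy":0.04,"dz":0.58,"roll":0,"grip":56},{"dx":0.05,"dy":0.04,"dz":0.62,"roll":0,"grip":56},{"dx":0.05,"dy":0.04,"dz":0.62,"roll":0,"grip":56},{"dx":0.05,"dy":0.04,"dz":0.62,"roll":0,"grip":56}]' 25
python3 - <<'E'
from plant import observe
from h import *
s=observe();print(s["position"],s["contact_force"],delta(s,np.array([.541,.0113,.0454])-s["position"],94.4))
E
```

```text
clock: 5.52
position: [0.5394, 0.011, 0.0453]
eef_rot: [-0.037, 0.999, -0.0, -0.001]
contact_force: [-4.5, -0.3, 6.8]
grip_width: 0.0596
grip_force: 25.0
[0.53942663 0.0109732  0.04526958] [-4.46127855 -0.27983394  6.78014003] (array([-0.06,  0.01, -0.01]), np.float64(-0.02))
```

```bash
python3 -m jog '[{"dx":0,"dy":0,"dz":-0.06,"roll":0,"grip":56},{"dx":0,"dy":0,"dz":-0.06,"roll":0,"grip":56},{"dx":0,"dy":0,"dz":-0.06,"roll":0,"grip":64},{"dx":0,"dy":0,"dz":-0.06,"roll":0,"grip":66},{"dx":0,"dy":0,"dz":-0.06,"roll":0,"grip":66},{"dx":0,"dy":0,"dz":-0.8,"roll":0,"grip":66},{"dx":0,"dy":0,"dz":-1.6,"roll":0,"grip":66},{"dx":0,"dy":0,"dz":-2.4,"roll":0,"grip":66},{"dx":0,"dy":0,"dz":-3.2,"roll":0,"grip":66},{"dx":0,"dy":0,"dz":-4,"roll":0,"grip":66}]' 25;  python3 -m jog '[{"dx":1,"dy":0,"dz":-1,"roll":0,"grip":91},{"dx":1.5,"dy":0,"dz":-1,"roll":0,"grip":91},{"dx":2,"dy":0,"dz":-1,"roll":0,"grip":91},{"dx":2,"dy":0,"dz":-1,"roll":0,"grip":91},{"dx":2,"dy":0,"dz":-1,"roll":0,"grip":91},{"dx":2,"dy":0,"dz":-1,"roll":0,"grip":91}]' 25
python3 - <<'E'
from look import *
np.savez("w4.npz",**d,position=s2["position"],eef_rot=s2["eef_rot"])
cv2.imwrite("pics/w4.png",cv2.resize(d["frame"][100:260,230:430],None,fx=4,fy=3.75,interpolation=cv2.INTER_CUBIC)[:,:,::-1])
E
```

```text
clock: 6.35
position: [0.5397, 0.0111, 0.1457]
eef_rot: [-0.037, 0.999, 0.0, -0.0]
contact_force: [-0.3, 0.1, 0.1]
grip_width: 0.0658
grip_force: 0.0
clock: 6.85
position: [0.4909, 0.0073, 0.17]
eef_rot: [-0.037, 0.999, 0.0, 0.0]
contact_force: [0.2, 0.3, 0.5]
grip_width: 0.0906
grip_force: 0.0
6.85 [0.4909 0.0073 0.17  ] [0.49092551 0.00740054 0.16986677] 94.28 0.012877269427820717
```

View pics/w4.png

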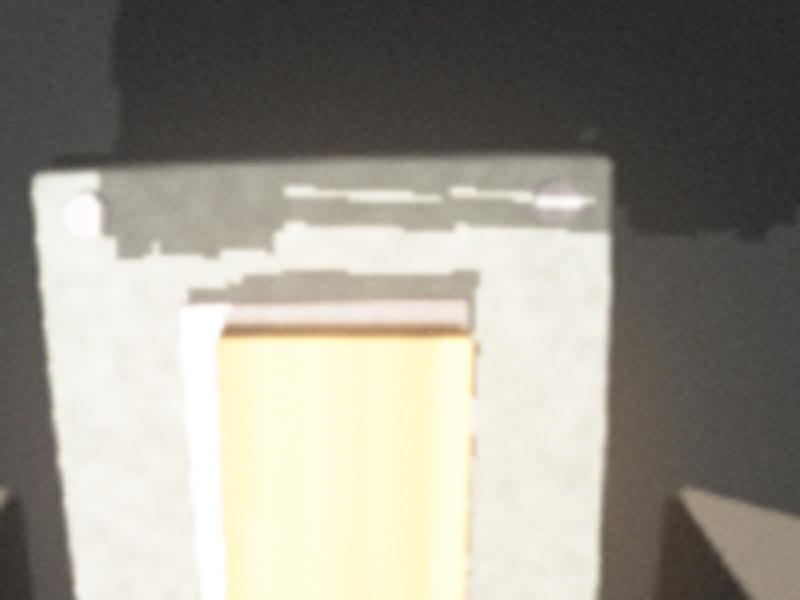

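The crop shows the upper board with its front edge at crop row 335 and side edges at cols 220 and 472. No bright strip of the lower board shows at the front or sides. I'll measure it.

```bash
python3 - <<'E'
from edges import *
from plant import optics
d=dict(np.load("w4.npz"));s=d;f=d["frame"];S=cv2.cvtColor(f,cv2.COLOR_RGB2HSV).astype(float)[...,1];g=f.astype(float).mean(2)
W=lambda uv,z:wcast(d,s,uv,z)*1000
print(S[215,278:292].astype(int),S[215,340:356].astype(int),g[215,340:356].astype(int),g[178:198,315].astype(int),S[178:198,315].astype(int))
L=fit(W([[276+cross(0,S[r,276:300],1,30),r] for r in range(195,250)],.054))
F=fit(W([[c,184+cross(0,g[184:198,c],1,190)] for c in range(290,342)],.054))
print("L",L,"F",F)
t=optics.snapshot("top");np.savez("top4.npz",**t);tS=cv2.cvtColor(t["frame"],cv2.COLOR_RGB2HSV).astype(float)[...,1]
cv2.imwrite("pics/t4.png",cv2.resize(t["frame"][130:240,270:400],None,fx=5,fy=5,interpolation=cv2.INTER_CUBIC)[:,:,::-1])
E
```

```text
[ 0  0  0  0  0  0  6 31 45 46 47 49 44 42] [27 25 24 23 22 25 29 43 28 15 16 15 15 15 14 14] [245 246 246 247 247 246 244 236 232 237 237 236 236 235 236 237] [171 177 198 220 235 234 232 220 186 158 153 178 219 236 241 241 242 242
 242 242] [ 40  41  36  25  18  17  19  36  65  91 101 102  77  49  37  37  36  36
  34  36]
L (array([521.0242  , -18.788498], dtype=float32), np.float32(4.431881), 55, np.float64(0.25292111394974404)) F (array([486.92233 ,   5.629933], dtype=float32), np.float32(93.99286), 52, np.float64(0.2438509764004526))
```

View pics/t4.png

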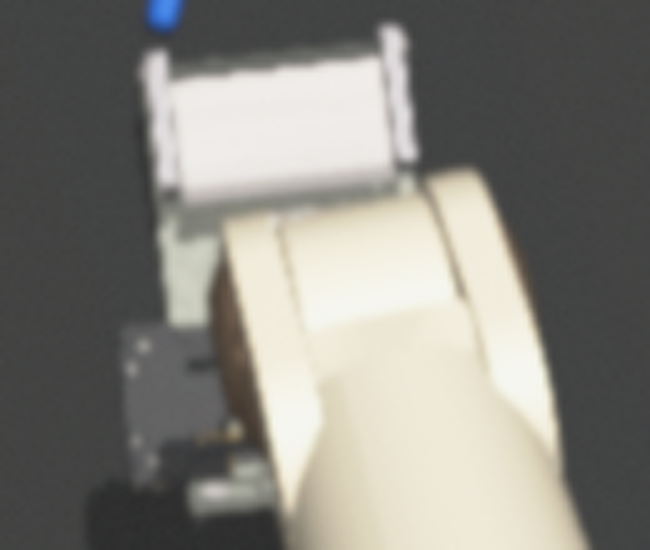

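```bash
python3 - <<'E'
from plant import observe
from h import *
s=observe();print(s["position"],delta(s,np.array([.5165,-.2845,.15])-s["position"],75))
E
```

```text
[0.49081855 0.00743874 0.16974061] (array([ -0.15, -11.72,   0.79]), np.float64(3.86))
```

```bash
python3 -m jog '[{"dx":0,"dy":-1.5,"dz":0,"roll":1,"grip":70},{"dx":0,"dy":-3,"dz":0,"roll":2,"grip":70},{"dx":0,"dy":-4.5,"dz":0,"roll":3,"grip":70},{"dx":-0.1,"dy":-6,"dz":0,"roll":3.86,"grip":70},{"dx":-0.1,"dy":-7.5,"dz":0.3,"roll":3.86,"grip":70},{"dx":-0.15,"dy":-9,"dz":0.5,"roll":3.86,"grip":70},{"dx":-0.15,"dy":-10.5,"dz":0.8,"roll":3.86,"grip":70},{"dx":-0.15,"dy":-11.7,"dz":0.8,"roll":3.86,"grip":70},{"dx":-0.15,"dy":-11.7,"dz":0.8,"roll":3.86,"grip":70},{"dx":-0.15,"dy":-11.7,"dz":0.8,"roll":3.86,"grip":70}]' 25;  python3 -m jog '[{"dx":0,"dy":0,"dz":0,"roll":0,"grip":70},{"dx":0,"dy":0,"dz":0,"roll":0,"grip":70},{"dx":0,"dy":0,"dz":0,"roll":0,"grip":70}]' 25
python3 - <<'E'
from look import *
np.savez("w5.npz",**d,position=s2["position"],eef_rot=s2["eef_rot"])
cv2.imwrite("pics/w5.png",d["frame"][:,:,::-1])
t=optics.snapshot("top");np.savez("top5.npz",**t)
E
```

```text
clock: 7.78
position: [0.5152, -0.2867, 0.1489]
eef_rot: [0.133, 0.991, -0.0, -0.001]
contact_force: [-0.1, 0.8, 0.8]
grip_width: 0.07
grip_force: 0.0
clock: 8.03
position: [0.5163, -0.2822, 0.1499]
eef_rot: [0.129, 0.992, 0.0, -0.0]
contact_force: [-0.7, 0.8, -0.1]
grip_width: 0.0698
grip_force: 0.0
8.0333 [ 0.5163 -0.2822  0.1499] [ 0.51619339 -0.28246273  0.15008021] 75.14 0.005542265042743235
```

View pics/w5.png

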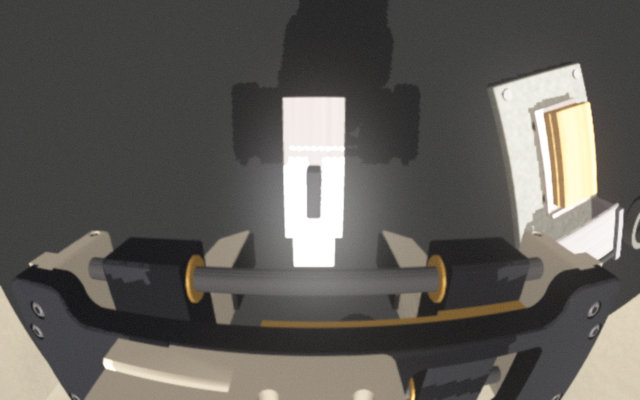

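The cover lies between the fingers: plate cols 284–345, front edge row 97, tongue end row 265, bar (314,192). At right, the two boards appear stacked.

```bash
python3 - <<'E'
from edges import *
d=dict(np.load("w5.npz"));s=d;f=d["frame"];g=f.astype(float).mean(2)
W=lambda uv,z:wcast(d,s,uv,z)*1000
p0=s["position"][:2]*1000;a,M=axes(s);T=lambda q:np.round((q[0]-p0)@M[:2,:2],1)
L=fit(W([[270+cross(0,g[r,270:300],1,150),r] for r in list(range(102,140))+list(range(165,230))],.004))
Rr=fit(W([[355-cross(0,g[r,355:330:-1],1,150),r] for r in list(range(102,140))+list(range(165,230))],.004))
F=fit(W([[c,80+cross(0,g[80:115,c],1,130)] for c in range(290,340)],.004))
E_=fit(W([[c,285-cross(0,g[285:240:-1,c],1,150)] for c in range(300,328)],.004))
for n,q in zip("L R F T".split(),(L,Rr,F,E_)):print(n,q,"tool",T(q))
print(g[190,296:332].astype(int))
bL=fit(W([[298+cross(0,g[r,298:314],0,150),r] for r in range(172,212)],.036));bR=fit(W([[330-cross(0,g[r,330:314:-1],0,150),r] for r in range(172,212)],.036))
print("bar",bL,bR,T(bL),T(bR),"yaw",a)
t=dict(np.load("top5.npz"));tS=cv2.cvtColor(t["frame"],cv2.COLOR_RGB2HSV).astype(float)[...,1]
z=.054
l=fit(cast(t,[[312+cross(0,tS[r,312:335],1,40),r] for r in range(182,214)],z)*1000);rr=fit(cast(t,[[351-cross(0,tS[r,351:326:-1],1,40),r] for r in range(182,214)],z)*1000)
fr=fit(cast(t,[[c,226-cross(0,tS[226:200:-1,c],1,40)] for c in range(325,341)],z)*1000);bk=fit(cast(t,[[c,163+cross(0,tS[163:190,c],1,40)] for c in range(323,337)],z)*1000)
print(l,rr,fr,bk)
E
```

```text
L (array([ 497.84338, -311.57242], dtype=float32), np.float32(-15.81041), 103, np.float64(0.3062371772439185)) tool [ 10.3 -32.8]
R (array([ 517.39624, -252.16052], dtype=float32), np.float32(-14.23621), 103, np.float64(0.4581960980472801)) tool [ 6.6 29.6]
F (array([ 428.9385 , -261.95102], dtype=float32), np.float32(75.17185), 50, np.float64(0.06850220220837722)) tool [89.6 -2.6]
T (array([ 605.87024, -307.1978 ], dtype=float32), np.float32(74.91045), 28, np.float64(0.10957037532181246)) tool [-93.   -0.9]
[255 255 255 255 255 255 255 255 255 255 242 167 145 146 146 146 147 149
 147 146 150 148 146 147 169 238 255 255 255 255 255 255 255 255 255 255]
bar (array([ 511.84534, -288.10422], dtype=float32), np.float32(-13.057236), 39, np.float64(0.5391785554201416)) (array([ 513.7187 , -277.86478], dtype=float32), np.float32(-17.755934), 40, np.float64(0.6869602274719463)) [ 2.8 -6.6] [3.6 3.8] yaw 75.1293532724075
(array([533.996   ,  43.234592], dtype=float32), np.float32(3.9436493), 32, np.float64(0.7108653285115456)) (array([540.09735 , -17.829292], dtype=float32), np.float32(4.4038353), 32, np.float64(0.4336396478648356)) (array([483.08408 ,   3.199873], dtype=float32), np.float32(94.24315), 16, np.float64(0.5344726442240368)) (array([594.64825 ,  10.203941], dtype=float32), np.float32(92.793), 14, np.float64(0.8370931818464442))
```

```bash
python3 -m jog '[{"dx":-0.07,"dy":-0.06,"dz":1.5,"roll":0,"grip":40},{"dx":-0.07,"dy":-0.06,"dz":3,"roll":0,"grip":40},{"dx":-0.07,"dy":-0.06,"dz":4,"roll":0,"grip":40},{"dx":-0.07,"dy":-0.06,"dz":5,"roll":0,"grip":40},{"dx":-0.07,"dy":-0.06,"dz":5.65,"roll":0,"grip":40},{"dx":-0.07,"dy":-0.06,"dz":5.65,"roll":0,"grip":40},{"dx":-0.07,"dy":-0.06,"dz":5.65,"roll":0,"grip":40},{"dx":-0.07,"dy":-0.06,"dz":5.65,"roll":0,"grip":10},{"dx":-0.07,"dy":-0.06,"dz":5.65,"roll":0,"grip":10},{"dx":-0.07,"dy":-0.06,"dz":5.65,"roll":0,"grip":10}]' 40;  python3 -m jog '[{"dx":0,"dy":0,"dz":0,"roll":0,"grip":10},{"dx":0,"dy":0,"dz":0,"roll":0,"grip":10},{"dx":0,"dy":0,"dz":0,"roll":0,"grip":10},{"dx":0,"dy":0,"dz":0,"roll":0,"grip":10},{"dx":0,"dy":0,"dz":0,"roll":0,"grip":10},{"dx":0,"dy":0,"dz":0,"roll":0,"grip":10}]' 40
```

```text
clock: 8.97
position: [0.5177, -0.2862, 0.0099]
eef_rot: [0.131, 0.991, -0.0, 0.001]
contact_force: [-0.1, 0.5, -0.6]
grip_width: 0.0243
grip_force: 0.0
clock: 9.47
position: [0.5175, -0.2859, 0.0095]
eef_rot: [0.131, 0.991, -0.0, 0.0]
contact_force: [-0.1, 1.8, 6.1]
grip_width: 0.0135
grip_force: 40.0
```

```bash
python3 - <<'E'
from plant import observe
from h import *
s=observe();print(s["position"],delta(s,np.array([.5,-.13,.16])-s["position"],96))
E
```

```text
[ 0.51750183 -0.28591113  0.00950789] (array([ 2.29,  5.84, -6.02]), np.float64(-4.2))
```

```bash
python3 -m jog '[{"dx":0,"dy":0,"dz":-1,"roll":0,"grip":10},{"dx":0,"dy":0,"dz":-2.2,"roll":0,"grip":10},{"dx":0,"dy":0,"dz":-3.5,"roll":0,"grip":10},{"dx":0,"dy":0,"dz":-4.8,"roll":0,"grip":10},{"dx":0.5,"dy":1.2,"dz":-6,"roll":-1,"grip":10},{"dx":1,"dy":2.4,"dz":-6,"roll":-2,"grip":10},{"dx":1.5,"dy":3.6,"dz":-6,"roll":-3,"grip":10},{"dx":2,"dy":4.8,"dz":-6,"roll":-4.2,"grip":10},{"dx":2.3,"dy":5.8,"dz":-6,"roll":-4.2,"grip":10},{"dx":2.3,"dy":5.8,"dz":-6,"roll":-4.2,"grip":10}]' 40;  python3 -m jog '[{"dx":0,"dy":0,"dz":0,"roll":0,"grip":10},{"dx":0,"dy":0,"dz":0,"roll":0,"grip":10},{"dx":0,"dy":0,"dz":0,"roll":0,"grip":10},{"dx":0,"dy":0,"dz":0,"roll":0,"grip":10},{"dx":0,"dy":0,"dz":0,"roll":0,"grip":10}]' 40
python3 - <<'E'
from look import *
np.savez("w6.npz",**d,position=s2["position"],eef_rot=s2["eef_rot"])
cv2.imwrite("pics/w6.png",d["frame"][:,:,::-1])
t=optics.snapshot("top");np.savez("top6.npz",**t)
t=optics.snapshot("side");np.savez("side6.npz",**t)
E
```

```text
clock: 10.3
position: [0.4983, -0.1242, 0.1586]
eef_rot: [-0.056, 0.998, 0.002, -0.0]
contact_force: [0.0, -0.1, -2.4]
grip_width: 0.0139
grip_force: 40.0
clock: 10.72
position: [0.4988, -0.1322, 0.1585]
eef_rot: [-0.051, 0.999, -0.0, -0.0]
contact_force: [-0.0, 0.0, -1.2]
grip_width: 0.0139
grip_force: 40.0
10.7167 [ 0.4988 -0.1322  0.1585] [ 0.49886588 -0.13200438  0.15850678] 95.87 0.0049315391717674635
```

View pics/w6.png

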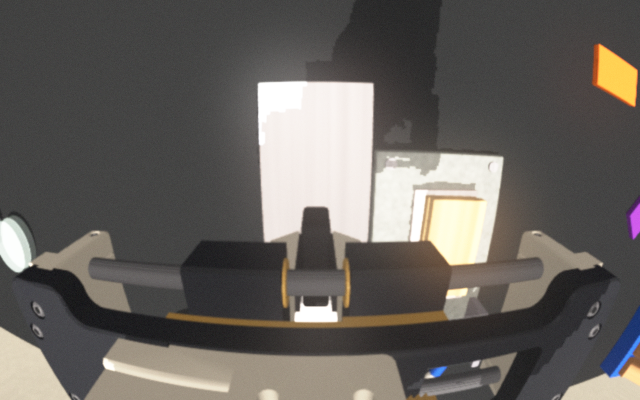

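The held cover shows its front edge at row 82, cols 259–373. The press base front edge is at row 151 (cols 376–502) and its right edge at col ~500.

```bash
python3 - <<'E'
from edges import *
d=dict(np.load("w6.npz"));s=d;f=d["frame"];g=f.astype(float).mean(2)
W=lambda uv,z:wcast(d,s,uv,z)*1000
p0=s["position"][:2]*1000;a,M=axes(s);T=lambda q:np.round((q[0]-p0)@M[:2,:2],1)
z=s["position"][2]-.0055
F=fit(W([[c,65+cross(0,g[65:100,c],1,130)] for c in range(265,368)],z))
L=fit(W([[245+cross(0,g[r,245:280],1,150),r] for r in range(90,230)],z))
Rr=fit(W([[355+cross(0,g[r,355:385],0,150),r] for r in range(88,145)],z))
for n,q in zip("FLR",(F,L,Rr)):print("cover",n,q,T(q))
print("toolyaw",a)
bF=fit(W([[c,138+cross(0,g[138:165,c],1,95)] for c in range(385,490)],.016));bR=fit(W([[515-cross(0,g[r,515:475:-1],1,130),r] for r in range(165,260)],.016))
print("base",bF,bR)
u=np.array([np.cos(np.radians(6)),np.sin(np.radians(6))]);n=np.array([-u[1],u[0]])
print("centre",u*(bF[0]@u+130)+n*(bR[0]@n-75))
t=dict(np.load("top5.npz"));h=t["frame"].astype(float).mean(2)
r_=fit(cast(t,[[375-cross(0,h[r,375:340:-1],1,140),r] for r in range(176,222)],.016)*1000);l_=fit(cast(t,[[290+cross(0,h[r,290:325],1,140),r] for r in range(180,225)],.016)*1000);f_=fit(cast(t,[[c,245-cross(0,h[245:215:-1,c],1,140)] for c in range(315,352)],.016)*1000)
print("top R,L,F",r_,l_,f_,"centre",u*(f_[0]@u+130)+n*((r_[0]+l_[0])/2@n))
E
```

```text
cover F (array([ 407.4071 , -134.36462], dtype=float32), np.float32(95.16409), 103, np.float64(0.22617869460471218)) [91.2  7. ]
cover L (array([ 454.60834, -166.72859], dtype=float32), np.float32(6.27985), 140, np.float64(0.27160105688718716)) [ 47.6 -30. ]
cover R (array([ 421.1822 , -109.24575], dtype=float32), np.float32(5.964924), 57, np.float64(0.09824001023926832)) [74.9 30.6]
toolyaw 95.8882330924662
base (array([449.18875 , -24.908949], dtype=float32), np.float32(95.6994), 100, np.float64(0.29655592423904376)) (array([506.83325,  80.27292], dtype=float32), np.float32(6.1662254), 95, np.float64(0.35527740505174776))
centre [576.01179772  12.13075588]
top R,L,F (array([532.15216 , -68.807236], dtype=float32), np.float32(5.96019), 46, np.float64(0.7524687737668123)) (array([527.332  ,  81.03317], dtype=float32), np.float32(5.956192), 45, np.float64(0.7564297701363845)) (array([4.4754257e+02, 4.4474468e-01], dtype=float32), np.float32(96.127716), 37, np.float64(0.5813197422657576)) centre [577.1393015  11.0946187]
```

```bash
cat >> h.py <<'E'
PC=np.array([.577,.0119]);PY=np.radians(6.)
def pw(x,n,z):
    u=np.array([np.cos(PY),np.sin(PY)]);return np.r_[PC+u*x+np.array([-u[1],u[0]])*n,z]
def tp(p):
    u=np.array([np.cos(PY),np.sin(PY)]);e=np.array(p)[:2]-PC
    return np.round([1000*e@u,1000*(e@[-u[1],u[0]]),1000*p[2]],1)
E
python3 - <<'E'
from plant import observe
from h import *
s=observe();print(s["position"],delta(s,pw(-.0638,.0012,.085)-s["position"],95.5))
E
```

```text
[ 0.49892351 -0.1315843   0.15857535] (array([-1.15,  5.43,  2.94]), np.float64(0.09))
```

```bash
python3 -m jog '[{"dx":0,"dy":1.2,"dz":0,"roll":0,"grip":10},{"dx":-0.5,"dy":2.4,"dz":0,"roll":0,"grip":10},{"dx":-1.15,"dy":3.6,"dz":0,"roll":0.08,"grip":10},{"dx":-1.15,"dy":4.6,"dz":0,"roll":0.08,"grip":10},{"dx":-1.15,"dy":5.43,"dz":0,"roll":0.08,"grip":10},{"dx":-1.15,"dy":5.43,"dz":0.8,"roll":0.08,"grip":10},{"dx":-1.15,"dy":5.43,"dz":1.6,"roll":0.08,"grip":10},{"dx":-1.15,"dy":5.43,"dz":2.4,"roll":0.08,"grip":10},{"dx":-1.15,"dy":5.43,"dz":2.9,"roll":0.08,"grip":10},{"dx":-1.15,"dy":5.43,"dz":2.9,"roll":0.08,"grip":10}]' 40;  python3 -m jog '[{"dx":0,"dy":0,"dz":0,"roll":0,"grip":10},{"dx":0,"dy":0,"dz":0,"roll":0,"grip":10},{"dx":0,"dy":0,"dz":0,"roll":0,"grip":10},{"dx":0,"dy":0,"dz":0,"roll":0,"grip":10},{"dx":0,"dy":0,"dz":0,"roll":0,"grip":10},{"dx":0,"dy":0,"dz":0,"roll":0,"grip":10}]' 40
python3 - <<'E'
from plant import observe
from h import *
s=observe();print(tp(s["position"]),axes(s)[0],delta(s,pw(-.0638,.0012,.066)-s["position"],95.5))
E
```

```text
clock: 11.7
position: [0.5112, 0.0067, 0.0836]
eef_rot: [-0.049, 0.999, 0.0, -0.003]
contact_force: [-1.1, 1.2, -1.2]
grip_width: 0.0136
grip_force: 40.0
clock: 12.2
position: [0.5139, 0.0069, 0.0868]
eef_rot: [-0.049, 0.999, -0.0, 0.001]
contact_force: [-0.5, 0.0, -0.9]
grip_width: 0.0137
grip_force: 40.0
[-63.3   1.6  86.8] 95.57662067659497 (array([ 0.02, -0.02,  0.83]), np.float64(0.02))
```

```bash
python3 -m jog '[{"dx":0,"dy":0,"dz":0.4,"roll":0,"grip":10},{"dx":0,"dy":0,"dz":0.7,"roll":0,"grip":10},{"dx":0,"dy":0,"dz":0.82,"roll":0,"grip":10},{"dx":0,"dy":0,"dz":0.82,"roll":0,"grip":10},{"dx":0,"dy":0,"dz":0.82,"roll":0,"grip":10},{"dx":0,"dy":0,"dz":0.82,"roll":0,"grip":10}]' 40;  python3 -m jog '[{"dx":0,"dy":0,"dz":0.06,"roll":0,"grip":10},{"dx":0,"dy":0,"dz":0.06,"roll":0,"grip":10},{"dx":0,"dy":0,"dz":0.06,"roll":0,"grip":10},{"dx":0,"dy":0,"dz":0.06,"roll":0,"grip":10}]' 40;python3 -m jog '[{"dx":0,"dy":0,"dz":0.04,"roll":0,"grip":10},{"dx":0,"dy":0,"dz":0.04,"roll":0,"grip":10},{"dx":0,"dy":0,"dz":0.04,"roll":0,"grip":10},{"dx":0,"dy":0,"dz":0.04,"roll":0,"grip":10}]' 40
```

```text
clock: 12.7
position: [0.5134, 0.0071, 0.0656]
eef_rot: [-0.049, 0.999, 0.0, -0.0]
contact_force: [-0.2, 0.2, -1.4]
grip_width: 0.0134
grip_force: 40.0
clock: 13.03
position: [0.5135, 0.0069, 0.0643]
eef_rot: [-0.049, 0.999, -0.0, 0.0]
contact_force: [0.3, 0.3, -2.1]
grip_width: 0.0137
grip_force: 40.0
clock: 13.37
position: [0.5137, 0.0069, 0.0635]
eef_rot: [-0.049, 0.999, -0.0, 0.0]
contact_force: [-1.5, -0.2, 2.2]
grip_width: 0.0138
grip_force: 40.0
```

```bash
python3 -m jog '[{"dx":0,"dy":0,"dz":-0.08,"roll":0,"grip":10},{"dx":0,"dy":0,"dz":-0.08,"roll":0,"grip":10},{"dx":-0.1,"dy":0,"dz":-0.08,"roll":0,"grip":10},{"dx":-0.2,"dy":0,"dz":-0.08,"roll":0,"grip":10},{"dx":-0.3,"dy":0,"dz":-0.08,"roll":0,"grip":10},{"dx":-0.4,"dy":0,"dz":-0.08,"roll":0,"grip":10},{"dx":-0.5,"dy":0,"dz":-0.08,"roll":0,"grip":10},{"dx":-0.6,"dy":0,"dz":-0.08,"roll":0,"grip":10},{"dx":-0.6,"dy":0,"dz":-0.08,"roll":0,"grip":10},{"dx":-0.6,"dy":0,"dz":-0.08,"roll":0,"grip":10}]' 40
python3 - <<'E'
from look import *
print(tp(s2["position"]),s2["contact_force"])
sd=optics.snapshot("side");cv2.imwrite("pics/s8.png",cv2.resize(sd["frame"][160:280,270:430],None,fx=5,fy=5,interpolation=cv2.INTER_CUBIC)[:,:,::-1])
E
```

```text
clock: 14.2
position: [0.5285, 0.0085, 0.0651]
eef_rot: [-0.049, 0.999, 0.0, -0.0]
contact_force: [0.3, -0.2, -1.9]
grip_width: 0.0137
grip_force: 40.0
14.2 [0.5285 0.0085 0.0651] [0.52828193 0.00841935 0.06513778] 95.59 0.008062637424978463
[-48.8   1.6  65.1] [ 0.08090657 -0.03436194 -2.02894474]
```

View pics/s8.png

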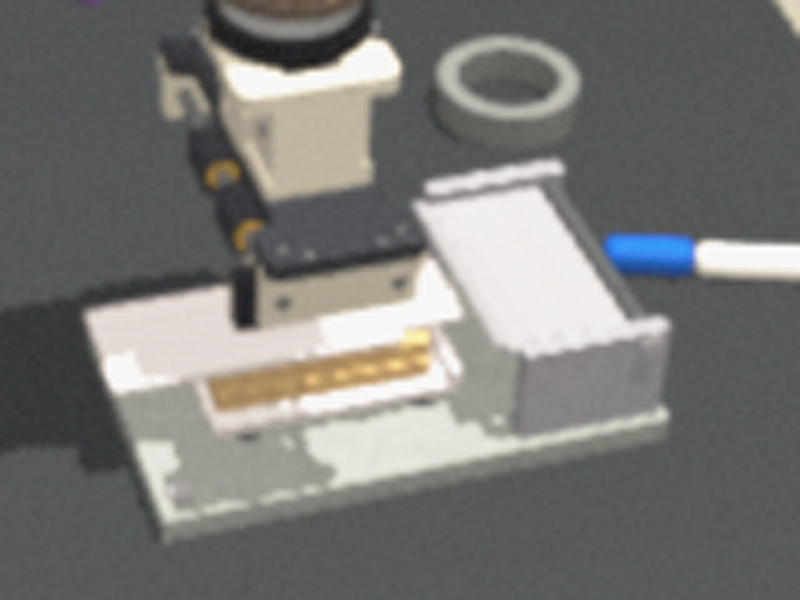

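The cover lies level just above the two flush boards, with the tongue at (455,290) about to enter under the leaf, whose front edge runs from (420,205) to (510,350). I'll continue sliding.

```bash
python3 -m jog '[{"dx":-0.1,"dy":0,"dz":0,"roll":0,"grip":10},{"dx":-0.2,"dy":0,"dz":0,"roll":0,"grip":10},{"dx":-0.3,"dy":0,"dz":0,"roll":0,"grip":10},{"dx":-0.4,"dy":0,"dz":0,"roll":0,"grip":10},{"dx":-0.5,"dy":0,"dz":0,"roll":0,"grip":10},{"dx":-0.6,"dy":0,"dz":0,"roll":0,"grip":10},{"dx":-0.6,"dy":0,"dz":0,"roll":0,"grip":10},{"dx":-0.6,"dy":0,"dz":0,"roll":0,"grip":10}]' 40
python3 -m jog '[{"dx":-0.1,"dy":0,"dz":0,"roll":0,"grip":10},{"dx":-0.2,"dy":0,"dz":0,"roll":0,"grip":10},{"dx":-0.3,"dy":0,"dz":0,"roll":0,"grip":10},{"dx":-0.4,"dy":0,"dz":0,"roll":0,"grip":10},{"dx":-0.5,"dy":0,"dz":0,"roll":0,"grip":10},{"dx":-0.6,"dy":0,"dz":0,"roll":0,"grip":10},{"dx":-0.6,"dy":0,"dz":0,"roll":0,"grip":10},{"dx":-0.6,"dy":0,"dz":0,"roll":0,"grip":10}]' 40
python3 - <<'E'
from look import *
print(tp(s2["position"]),s2["contact_force"])
np.savez("w9.npz",**d,position=s2["position"],eef_rot=s2["eef_rot"])
sd=optics.snapshot("side");cv2.imwrite("pics/s9.png",cv2.resize(sd["frame"][160:280,270:430],None,fx=5,fy=5,interpolation=cv2.INTER_CUBIC)[:,:,::-1])
from edges import *
f=d["frame"];g=f.astype(float).mean(2);z=s2["position"][2]-.0055
F=fit(wcast(d,s2,[[c,65+cross(0,g[65:100,c],1,150)] for c in range(270,362)],z)*1000)
print(F,"rear edge press",tp(np.r_[F[0]/1000,0]),g[70:100:2,316].astype(int))
E
```

```text
clock: 14.97
position: [0.5434, 0.0099, 0.0652]
eef_rot: [-0.049, 0.999, 0.0, -0.0]
contact_force: [-0.4, -0.0, -1.1]
grip_width: 0.014
grip_force: 40.0
clock: 15.63
position: [0.5583, 0.0114, 0.0652]
eef_rot: [-0.049, 0.999, 0.0, -0.0]
contact_force: [-1.1, 0.0, -1.9]
grip_width: 0.0138
grip_force: 40.0
15.6333 [0.5583 0.0114 0.0652] [0.558166   0.01136704 0.06515244] 95.59 0.009459150712847201
[-18.8   1.4  65.2] [ 0.02980728 -0.01807292 -1.87219853]Traceback (most recent call last):
  File "<stdin>", line 7, in <module>
  File "edges.py", line 11, in fit
    vx,vy,x,y=cv2.fitLine(p.astype(np.float32),cv2.DIST_HUBER,0,.01,.01).ravel()
              ~~~~~~~~~~~^^^^^^^^^^^^^^^^^^^^^^^^^^^^^^^^^^^^^^^^^^^^^^^
cv2.error: OpenCV(4.12.0) /io/opencv/modules/imgproc/src/linefit.cpp:50: error: (-215:Assertion failed) count > 0 in function 'fitLine2D_wods'
```

View pics/s9.png

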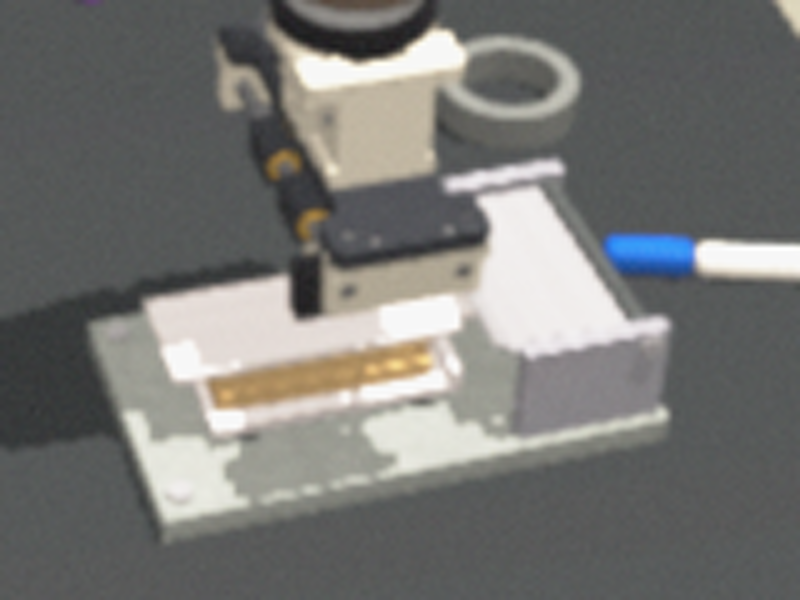

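The leaf's outline hasn't changed and the forces are nil, so the tongue is in under the leaf. I'll press down now with 60 N grip.

```bash
python3 -m jog '[{"dx":0,"dy":0,"dz":0.04,"roll":0,"grip":10},{"dx":0,"dy":0,"dz":0.08,"roll":0,"grip":10},{"dx":0,"dy":0,"dz":0.12,"roll":0,"grip":10},{"dx":0,"dy":0,"dz":0.16,"roll":0,"grip":10},{"dx":0,"dy":0,"dz":0.2,"roll":0,"grip":10},{"dx":0,"dy":0,"dz":0.2,"roll":0,"grip":10},{"dx":0,"dy":0,"dz":0.2,"roll":0,"grip":10}]' 60
python3 -m jog '[{"dx":0,"dy":0,"dz":0.03,"roll":0,"grip":10},{"dx":0,"dy":0,"dz":0.06,"roll":0,"grip":10},{"dx":0,"dy":0,"dz":0.08,"roll":0,"grip":10},{"dx":0,"dy":0,"dz":0.08,"roll":0,"grip":10},{"dx":0,"dy":0,"dz":0.08,"roll":0,"grip":10}]' 60
```

```text
clock: 16.32
position: [0.5582, 0.0113, 0.0612]
eef_rot: [-0.049, 0.999, -0.0, 0.0]
contact_force: [-3.2, -0.1, 8.7]
grip_width: 0.0134
grip_force: 60.0
clock: 16.73
position: [0.5582, 0.0113, 0.0594]
eef_rot: [-0.049, 0.999, -0.0, 0.0]
contact_force: [-4.5, -0.2, 11.1]
grip_width: 0.0137
grip_force: 60.0
```

```bash
python3 -m jog '[{"dx":0,"dy":0,"dz":0.03,"roll":0,"grip":10},{"dx":0,"dy":0,"dz":0.06,"roll":0,"grip":10},{"dx":0,"dy":0,"dz":0.06,"roll":0,"grip":10},{"dx":0,"dy":0,"dz":0.06,"roll":0,"grip":10},{"dx":0,"dy":0,"dz":0.06,"roll":0,"grip":10},{"dx":0,"dy":0,"dz":0.06,"roll":0,"grip":10}]' 60
python3 - <<'E'
from plant import observe,optics
import cv2
sd=optics.snapshot("side");cv2.imwrite("pics/s10.png",cv2.resize(sd["frame"][160:280,270:430],None,fx=5,fy=5,interpolation=cv2.INTER_CUBIC)[:,:,::-1])
print(observe()["contact_force"])
E
```

```text
clock: 17.23
position: [0.5582, 0.0113, 0.0581]
eef_rot: [-0.049, 0.999, -0.0, 0.0]
contact_force: [-5.8, -0.8, 12.0]
grip_width: 0.0139
grip_force: 60.0
[-5.1948041  -0.79606798 12.34247388]
```

View pics/s10.png

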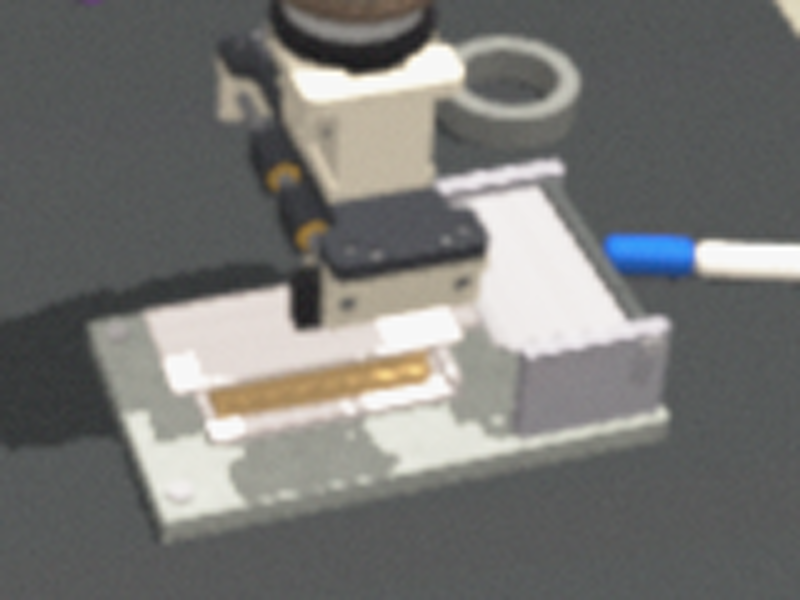

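The cover is flat on the boards, the stack has sunk, the leaf is level, and the force is 12 N as expected. Handing in.

```bash
python3 -c "
from plant import manip
print(manip.finish_job())"
```

```text
the job is handed in; nothing more can be done
None
```

I laid the board on the matching one to within about 1.5 mm, tucked the cover's tongue about 25 mm under the level leaf, and handed the job in at 17 s still holding it down with about 12 N (bed sunk about 5 mm by the tool height).

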